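Screw the filter vessel shut and pin its lid

TASK

Close the steel filter vessel: take its black crank handle and turn the lid clockwise (seen from above), a little over one whole turn, until it is screwed fully down and the hole in its yellow lug stands over the hole in the yellow block of the vessel. Then take the red-knobbed locking pin out of the white stand, put it down through both holes until its collar rests on the lug, and let go. The blue-knobbed pin is not wanted.

Things in the scene. Friction and masses are not known exactly. Their poses are not given: they have to be found in the camera images.
- lid (a joint): Screw lid's angle, rad, growing clockwise from above. 0 = fully down, holes lined up; stop at +0.08. Starts at -8.0 to -6.9 (at -6.28 the holes look lined up but it is one turn short). Sinks 6 mm a turn; turns lightly (1-2 N at the handle), stays where left. Disc 72 mm dia; yellow lug 44x44x8 mm, 23 mm hole 54 mm off the axis; when home the lug's top is 10 mm above point pin_hole.
- crank_grip (a point): Point to grip, on the axis of the black upright crank handle: cylinder 22 mm dia, 46 mm tall, 20 mm of it above this point, the crank arm 28 mm below it. It spins freely, so the hand need not turn. It circles the lid's vertical axis at 62 mm radius, opposite the lug's hole, over a low flat lid; when home it is 46 mm above pin_hole. Its y axis points to the lid's axis; z up.
- pin_hole (a point): Mouth centre of the upright fixed hole in the vessel's yellow block, 68 mm above the bench; 23 mm dia, 52 mm deep. The lid's vertical axis lies 54 mm from it along this point's -y axis; z up. The steel vessel stands fast: foot 120 x 170 mm, body 72 mm dia.
- pin_red: Pin with red knob in one hole of the fixed white stand (56x150x60 mm; 80 mm away an identical pin with blue knob). Origin: tip of the shank; z up the pin. Shank 10 mm dia, 50 long; collar 38 mm dia, 50-54 mm above the origin; upright round knob 22 mm dia, 54-92 mm. About 80 g. The collar rests on the stand: raise 50 mm to clear. Seated in the vessel its tip is 40 mm below pin_hole.
Not all that is in view belongs to the job. What is shaped like the pin_red but turquoise is not meant. Leave any pink look-alike of the part that bears lid alone.

How it is judged:
By the outcome, as a careful person would: the job done as asked, in the order asked, and still so for the second after the job is handed in, with the robot touching nothing.
It also fails if it takes over 58 s, if anything falls off the work surface, if the arm or the gripper's body presses on something with over 40 N, if the wrist force passes 120 N, or if a joint passes its speed limit or range.

ROBOT

A 6-joint arm with a two-finger parallel gripper is mounted at the origin on the work surface. World frame = base frame: x ahead of the robot, y to its left, z up, the work surface at z = 0. Lengths are in m, angles in rad, forces in N, time in s.
With the tool pointing down it reaches from about 0.375 to 0.9 m from the base axis. Payload 3.1 kg.
Tool frame: the origin (TCP) lies on the centre line of the jaws, within the pads' length; the fingertips stand 11 mm ahead of it and the grasp point (between the pads) lies 8 mm behind it; x points along the fingers, y is the direction in which the jaws open and shut, and the axes are right-handed (so a half turn about x gives the same grasp; the last joint's range is limited). The gripper opens to 87 mm and grips with 3 to 60 N. Pads are 19 mm wide; open, the fingers measure 117 mm over their backs; the gripper's body (75 mm by 190 mm) begins 51 mm behind the grasp point.
Start: joints at [-1.375, 0.527, 1.433, -0, 1.181, -0.178], TCP at [0.229, -0.582, 0.206] pointing down, gripper open.
Joint ranges: [-3.08, 3.08], [-0.75, 2.2], [0.22, 2.44], [-1.43, 4.57], [0, 2.65], [-2.85, 2.85]. Speed limits (rad/s): [2.79, 2.79, 3.14, 3.14, 3.14, 3.14].

INTERFACE

Orientations are given as a unit quaternion [x, y, z, w].
In Python, from rig import robot, camera, camera_info gives the robot as it stands.
- The arm moves only by the shell command python3 -m inch 'ROWS' [FORCE]. ROWS is JSON, a list that holds one entry, the list of rows, each a list of 5 numbers: the shift along the tool's x, y, z in cm, then the turn about the tool's x in rad, then the opening, from 0 (shut) to 1 (fully open). A call has 1 to 8 rows; each row shifts and turns the pose as measured when the row begins, along the tool's axes as they then stand; what a row does not reach is not made up. A row lasts 1/12 s, in which the tool goes at most 41.7 mm and 7.16 degrees, less where a joint would pass 70% of its speed; a pose out of reach is approached as far as the arm can. A call with a gripper value outside its range is refused whole. The fingers move at their own pace and stop on an object; FORCE is the grip in N (left out, the last holds). Time passes only in rows, so rows that do not move let the fingers close. It gives the time, the measured TCP pose, the force and the opening at its end, in the units of the state.
- robot.get_obs(): the state, without advancing time (a new reading comes with each control period).
- camera(name): name is "scene" or "top"; returns the picture (420x560x3 uint8, red, green, blue); there is no depth.
- camera_info(name): a dict with "camera_matrix" (3x3 intrinsics, pixels), "rvec" (rotation vector, rad) and "tvec" (3), from world to camera coordinates, as OpenCV has them. Camera axes: x right, y down, z forward; pixel columns grow to the right and rows downward; lengths in m; the calibration is good to about 2 mm. A picture is of the moment at which its call begins. camera_info takes no time and is no camera call.
- robot.hand_in(): hands the job in, once; it reports no verdict.
The state is a dict: "time": time; "q": joint angles; "joint_velocities": joint speeds; "joint_torque": joint torques, N m; "position": TCP position; "tool_rot": TCP orientation; "ft_force": force on the tool from outside, world axes, zero at the start; "moment": the same for the moment, N m; "grip_width": finger opening in m.
Only numpy, scipy, OpenCV 4.12 (cv2) and the standard library are available. Lean on these libraries where they do the work, as an engineer would, in place of code of your own. Each camera call takes 0.05 s, during which the arm holds its last target. There are 200 camera calls.

## Working session

There is one attempt and no reset: what is moved stays moved. The work goes in short steps, Python scripts to look and compute and a shell command to move; the robot and the scene stay as the last step left them, time stands still between calls to the robot, and variables do not carry over. Pictures are saved under pics/ and viewed, about 8 in all and at most 12, crops included, and the job is handed in when it is done.

```bash
ls; mkdir -p pics
python3 - <<'E'
from rig import robot,camera,camera_info
import cv2,numpy as np
for n in("scene","top"):
    im=camera(n); cv2.imwrite(f"pics/{n}0.png",im[:,:,::-1])
    i=camera_info(n); R=cv2.Rodrigues(np.array(i["rvec"]))[0]
    print(n,np.round(i["camera_matrix"],1).tolist(),np.round(-R.T@np.array(i["tvec"]).ravel(),3),np.round(R,2).tolist())
print(robot.get_obs())
E
```

```text
pics
scene [[439.8, 0.0, 272.2], [0.0, 439.8, 203.2], [0.0, 0.0, 1.0]] [0.97  0.415 0.672] [[-0.61, 0.79, -0.02], [0.55, 0.41, -0.72], [-0.56, -0.46, -0.69]]
top [[433.7, 0.0, 283.5], [0.0, 433.7, 215.0], [0.0, 0.0, 1.0]] [0.418 0.04  0.92 ] [[-0.02, -1.0, -0.03], [-1.0, 0.03, -0.06], [0.06, 0.03, -1.0]]
{'time': 0.1, 'q': array([-1.37453020e+00,  5.28358571e-01,  1.43377288e+00,  2.54387222e-05,
        1.18138525e+00, -1.78471485e-01]), 'joint_velocities': array([ 0.0007889 , -0.00210532, -0.00238423,  0.0011357 , -0.00149288,
       -0.00169917]), 'joint_torque': array([-1.07698477e-05, -4.40985489e+01, -1.77150911e+01,  6.34464319e-02,
        5.33941691e-02, -5.22457742e-05]), 'position': array([ 0.2286836 , -0.58092677,  0.20557891]), 'tool_rot': array([ 0.69473341,  0.13239277, -0.69472888,  0.13103217]), 'ft_force': array([-0.29162952,  0.42522577, -0.69739565]), 'moment': array([-0.0444942 , -0.02312355, -0.02568271]), 'grip_width': 0.08682784788309901}
```

View pics/scene0.png

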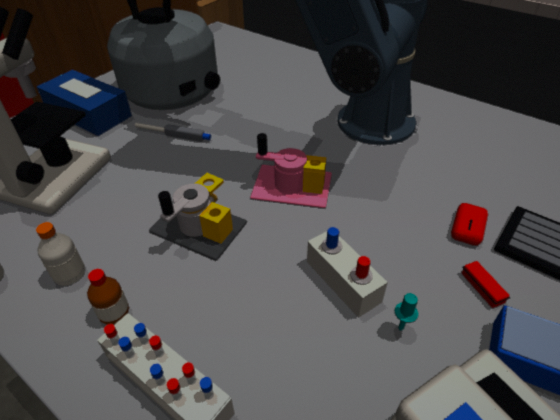

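View pics/top0.png

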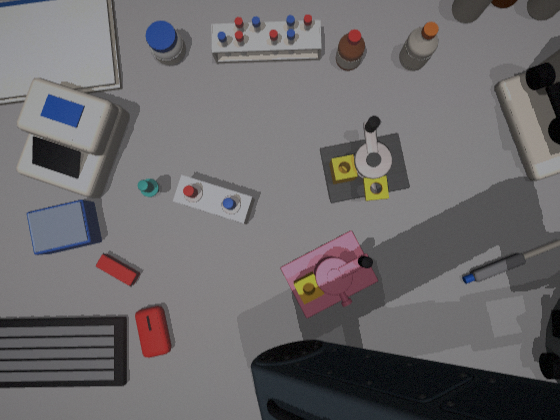

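The scene view shows the steel vessel on its dark foot at about (195,215), the red pin at (363,267) and the blue pin at (333,238). In the top view the yellow block is at about (344,168), the lug at (376,188), the handle top at (372,124) and the red pin at (191,190). Everything pink or turquoise is a decoy. Next I'll measure.

```bash
cat > h.py <<'E'
import cv2,numpy as np
from rig import robot,camera,camera_info
from scipy.spatial.transform import Rotation as Ro
def cam(n):
    i=camera_info(n); R=cv2.Rodrigues(np.array(i["rvec"],float))[0]; t=np.array(i["tvec"],float).ravel()
    return np.array(i["camera_matrix"]),R,t
def ray(n,p):
    K,R,t=cam(n); d=R.T@np.linalg.inv(K)@np.array([p[0],p[1],1.]); return -R.T@t,d/np.linalg.norm(d)
def onz(n,p,z):
    c,d=ray(n,p); return c+d*(z-c[2])/d[2]
def proj(n,P):
    K,R,t=cam(n); q=K@(R@np.array(P,float)+t); return q[:2]/q[2]
def tri(a,b):
    (c1,d1),(c2,d2)=ray("scene",a),ray("top",b)
    s=np.linalg.lstsq(np.c_[d1,-d2],c2-c1,rcond=None)[0]; p,q=c1+s[0]*d1,c2+s[1]*d2
    return (p+q)/2,np.linalg.norm(p-q)
E
python3 - <<'E'
from h import *
def blobs(im,lo,hi,box,mn=15):
    h=cv2.cvtColor(im,cv2.COLOR_BGR2HSV); m=cv2.inRange(h,lo,hi); k=np.zeros_like(m); x0,y0,x1,y1=box; k[y0:y1,x0:x1]=m[y0:y1,x0:x1]
    n,l,s,c=cv2.connectedComponentsWithStats(k)
    return [(s[i].tolist(),c[i].round(1).tolist()) for i in range(1,n) if s[i][4]>=mn]
t=cv2.imread("pics/top0.png"); s=cv2.imread("pics/scene0.png")
print("ytop",blobs(t,(20,120,60),(35,255,255),(315,130,415,210)))
print("ysc",blobs(s,(20,120,60),(35,255,255),(150,160,250,250)))
print("htop",blobs(t,(0,0,0),(180,255,40),(355,110,390,140)))
print("hsc",blobs(s,(0,0,0),(180,255,40),(155,185,180,222)))
for n,im,b in(("top",t,(170,170,260,225)),("sc",s,(300,220,390,310))):
    print(n,"red",blobs(im,(0,150,60),(8,255,255),b),"blue",blobs(im,(105,150,50),(125,255,255),b))
a=cv2.resize(t[115:210,315:415],None,fx=4,fy=4,interpolation=cv2.INTER_CUBIC)
b=cv2.resize(t[170:230,170:260],None,fx=4,fy=4,interpolation=cv2.INTER_CUBIC)
c=np.zeros((600,800,3),np.uint8); c[:380,:400]=a; c[:240,400:760]=b
d=cv2.resize(s[170:255,145:250],None,fx=2.5,fy=2.5,interpolation=cv2.INTER_CUBIC);c[385:385+d.shape[0],:d.shape[1]]=d
d=cv2.resize(s[220:315,300:390],None,fx=3.5,fy=3.5,interpolation=cv2.INTER_CUBIC);c[250:250+d.shape[0],410:410+d.shape[1]]=d
cv2.imwrite("pics/crop.png",c)
E
```

```text
ytop [([330, 154, 28, 30, 564], [343.3, 168.6]), ([363, 175, 26, 26, 416], [375.7, 188.2])]
ysc [([195, 172, 29, 23, 288], [210.0, 181.6]), ([199, 201, 34, 42, 997], [215.8, 221.8])]
htop [([365, 116, 15, 16, 149], [372.0, 123.9])]
hsc [([159, 191, 15, 25, 257], [165.7, 203.0]), ([170, 216, 9, 6, 33], [174.6, 219.3])]
top red [([184, 186, 10, 10, 75], [188.1, 190.3])] blue [([223, 199, 10, 9, 45], [227.0, 202.2])]
sc red [([358, 256, 12, 22, 192], [363.5, 265.5])] blue [([328, 227, 11, 21, 170], [332.8, 236.5])]
```

View pics/crop.png

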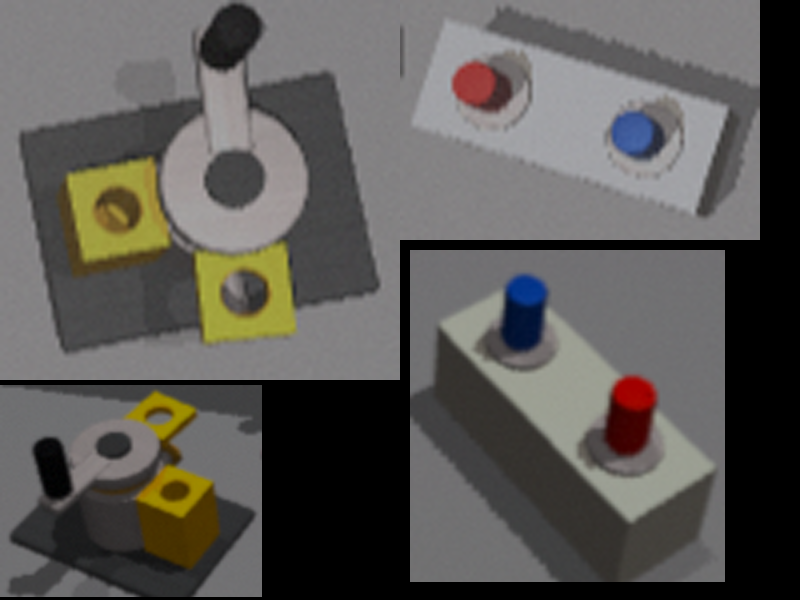

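The crop gives these top-view positions: block hole (344.2,167.5), lug hole (376.2,188), handle top centre (374.3,121.9), boss (373.8,159.5) and red knob top (188.3,190.7). In the scene view, the handle top is at (163.8,194), the block hole at (215,212), the lug hole at (209,182) and the red knob top at (363.7,259.4).

Run:
```python
from h import *
H={"block":((215,212),(344.2,167.5),.068),"lug":((209,182),(376.2,188),.085),"htop":((163.8,194),(374.3,121.9),.141),
"red":((363.7,259.4),(188.3,190.7),.102),"blue":((300+(526-410)/3.5,220+(287-250)/3.5),(227.2,202.7),.102)}
P={}
for k,(a,b,z) in H.items():
    t,e=tri(a,b); P[k]=(onz("top",b,z)+onz("scene",a,z))/2
    print(k,"tri",t.round(4),round(e,4),"top",onz("top",b,z).round(4),"sc",onz("scene",a,z).round(4))
for w in("top",):
    Q={k:onz("top",v[1],v[2])[:2] for k,v in H.items()}
    ax=Q["htop"]+(Q["lug"]-Q["htop"])*62/116
    print("axis",ax,"h-lug",np.linalg.norm(Q["htop"]-Q["lug"]),"ax-block",np.linalg.norm(ax-Q["block"]),"red-blue",np.linalg.norm(Q["red"]-Q["blue"]))
    an=lambda v:np.arctan2(v[1],v[0]); print("ang lug",an(Q["lug"]-ax),"block",an(Q["block"]-ax),"foot stand dir",an(Q["blue"]-Q["red"]))
    print("boss",onz("top",(373.75,159.5),.09))
o=robot.get_obs(); print(Ro.from_quat(o["tool_rot"]).as_matrix().round(3))
```

```text
block tri [ 0.5615 -0.0604  0.0662] 0.0005 top [ 0.5613 -0.0604  0.068 ] sc [ 0.5625 -0.0588  0.068 ]
lug tri [ 0.5165 -0.118   0.0833] 0.0019 top [ 0.5169 -0.1184  0.085 ] sc [ 0.5174 -0.1155  0.085 ]
htop tri [ 0.6317 -0.1096  0.1387] 0.0008 top [ 0.6308 -0.1088  0.141 ] sc [ 0.6334 -0.1077  0.141 ]
red tri [0.5194 0.2416 0.1015] 0.0003 top [0.5194 0.2413 0.102 ] sc [0.5197 0.2419 0.102 ]
blue tri [0.4946 0.1671 0.1018] 0.0002 top [0.4945 0.1672 0.102 ] sc [0.4948 0.1671 0.102 ]
axis [ 0.56994985 -0.11394932] h-lug 0.11427440979666796 ax-block 0.0542841029578449 red-blue 0.07817400062524642
ang lug -3.057311285083407 block 1.7304889847343758 foot stand dir -1.8951883253082136
boss [ 0.57150281 -0.11481864  0.09      ]
[[-0.     0.366 -0.931]
 [ 0.002 -0.931 -0.366]
 [-1.    -0.002 -0.   ]]
```

```bash
python3 -m inch '[[[-3,0,0,0,1],[-3,0,0,0,1],[-3,0,0,0,1],[0,0,0,0.124,1],[0,0,0,0.124,1],[0,0,0,0.124,1]]]' 10
cat > go.py <<'E'
import sys
from h import *
# usage: go.py x y z  -> shift in tool axes (cm)
o=robot.get_obs(); R=Ro.from_quat(o["tool_rot"]).as_matrix()
print("t",round(o["time"],2),"p",o["position"].round(4),"yawY",round(float(np.arctan2(R[1,1],R[0,1])),3),"F",o["ft_force"].round(1),"w",round(o["grip_width"],4),"down",R[:,0].round(3))
if len(sys.argv)>3: print("shift cm",(R.T@(np.array(sys.argv[1:4],float)-o["position"])*100).round(2))
E
python3 go.py 0.30 -0.35 0.28
```

```text
time: 0.6
position: [0.2281, -0.5784, 0.295]
tool_rot: [-0.706, -0.003, 0.708, 0.006]
ft_force: [-0.2, 0.8, -0.1]
grip_width: 0.087
t 0.6 p [ 0.2281 -0.5784  0.295 ] yawY -1.576 F [-0.2  0.8 -0.1] w 0.087 down [-0.003  0.013 -1.   ]
shift cm [  1.78 -22.86  -7.07]
```

```bash
python3 -m inch '[[[0.2,-3.8,-1.2,0,1],[0.2,-3.8,-1.2,0,1],[0.2,-3.8,-1.2,0,1],[0.2,-3.8,-1.2,0,1],[0.2,-3.8,-1.2,0,1],[0.2,-3.8,-1.2,0,1]]]'; python3 go.py 0.632 -0.1083 0.18
```

```text
time: 1.1
position: [0.3013, -0.3515, 0.2811]
tool_rot: [-0.706, 0.005, 0.708, 0.011]
ft_force: [1.8, -0.1, 0.2]
grip_width: 0.0869
t 1.1 p [ 0.3013 -0.3515  0.2811] yawY -1.593 F [ 1.8 -0.1  0.2] w 0.0869 down [-0.004  0.009 -1.   ]
shift cm [ 10.21 -24.96 -32.55]
```

```bash
python3 -m inch '[[[0.3,-2.2,-2.9,0,1],[0.3,-2.2,-2.9,0,1],[0.3,-2.2,-2.9,0,1],[0.3,-2.2,-2.9,0,1],[0.3,-2.2,-2.9,0,1],[0.3,-2.2,-2.9,0,1],[0.3,-2.2,-2.9,0,1],[0.3,-2.2,-2.9,0,1]]]'; python3 go.py 0.632 -0.1083 0.2
```

```text
time: 1.77
position: [0.5398, -0.1629, 0.2549]
tool_rot: [-0.703, 0.003, 0.711, 0.014]
ft_force: [0.6, 0.3, 0.5]
grip_width: 0.0869
t 1.77 p [ 0.5398 -0.1629  0.2549] yawY -1.596 F [0.6 0.3 0.5] w 0.0869 down [-0.011  0.016 -1.   ]
shift cm [ 5.48 -5.61 -9.14]
```

```bash
python3 -m inch '[[[1.8,-1.9,-3.1,0,1],[1.8,-1.9,-3.1,0,1],[1.8,-1.9,-3.1,0,1],[0,0,0,0,1]]]'; python3 go.py 0.632 -0.1083 0.1134
python3 - <<'E'
from h import *
t=camera("top")[:,:,::-1]; s=camera("scene")[:,:,::-1]
c=np.zeros((420,800,3),np.uint8)
c[:400,:400]=cv2.resize(t[90:190,310:410],None,fx=4,fy=4); c[:400,400:]=cv2.resize(s[150:250,120:220],None,fx=4,fy=4)
cv2.imwrite("pics/a.png",c)
E
```

```text
time: 2.1
position: [0.6402, -0.0998, 0.1979]
tool_rot: [-0.704, 0.001, 0.71, 0.013]
ft_force: [0.4, -0.1, -0.7]
grip_width: 0.0872
t 2.1 p [ 0.6402 -0.0998  0.1979] yawY -1.59 F [ 0.4 -0.1 -0.7] w 0.0872 down [-0.008  0.017 -1.   ]
shift cm [8.44 1.   0.73]
```

View pics/a.png

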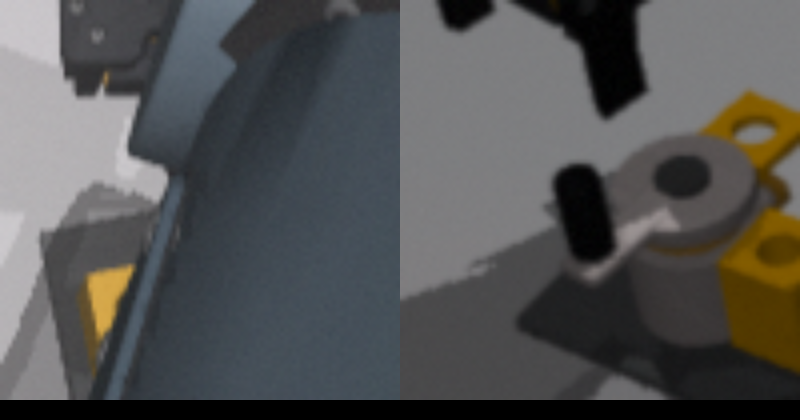

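The arm blocks the top view. The scene crop shows the open fingers above the black handle, with nothing touching. I'll centre over it and then descend.

```bash
python3 -m inch '[[[1.5,1,0.7,0,1],[1.5,0,0,0,1],[1.5,0,0,0,1],[0,0,0,0,1]]]'; python3 go.py 0.632 -0.1083 0.1134
```

```text
time: 2.53
position: [0.6268, -0.116, 0.1582]
tool_rot: [-0.705, 0.004, 0.71, 0.012]
ft_force: [-1.0, 0.6, -0.0]
grip_width: 0.087
t 2.53 p [ 0.6268 -0.116   0.1582] yawY -1.593 F [-1.   0.6 -0. ] w 0.087 down [-0.007  0.011 -1.   ]
shift cm [ 4.49 -0.74 -0.53]
```

```bash
python3 -m inch '[[[0,-0.4,-0.3,0,1],[0,0,0,0,1],[0,0,0,0,1]]]'; python3 go.py 0.632 -0.1083 0.1134
```

```text
time: 2.78
position: [0.6289, -0.1148, 0.1617]
tool_rot: [-0.705, 0.006, 0.709, 0.013]
ft_force: [0.2, 0.6, 0.3]
grip_width: 0.0871
t 2.78 p [ 0.6289 -0.1148  0.1617] yawY -1.597 F [0.2 0.6 0.3] w 0.0871 down [-0.005  0.009 -1.   ]
shift cm [ 4.84 -0.61 -0.32]
```

```bash
python3 -m inch '[[[1.5,-0.5,-0.2,0,1],[1.5,0,0,0,1],[1.3,0,0,0,1],[0,0,0,0,1],[0,0,0,0,1]]]'; python3 go.py 0.632 -0.1083 0.1134
```

```text
time: 3.2
position: [0.6354, -0.1119, 0.1259]
tool_rot: [0.71, -0.008, -0.704, -0.011]
ft_force: [0.0, -0.7, 0.2]
grip_width: 0.087
t 3.2 p [ 0.6354 -0.1119  0.1259] yawY -1.598 F [ 0.  -0.7  0.2] w 0.087 down [ 0.009  0.003 -1.   ]
shift cm [ 1.25 -0.34  0.36]
```

```bash
python3 -m inch '[[[1.2,-0.3,0.3,0,1],[0,0,0,0,1]]]'; python3 go.py 0.632 -0.1083 0.1134
```

```text
time: 3.37
position: [0.634, -0.1094, 0.1165]
tool_rot: [0.712, -0.009, -0.702, -0.01]
ft_force: [-0.7, 0.9, -0.3]
grip_width: 0.0871
t 3.37 p [ 0.634  -0.1094  0.1165] yawY -1.598 F [-0.7  0.9 -0.3] w 0.0871 down [ 0.013  0.002 -1.   ]
shift cm [ 0.31 -0.1   0.21]
```

Now close gently on the handle.

```bash
python3 -m inch '[[[0.2,0,0.1,0,0.1],[0,0,0,0,0.1],[0,0,0,0,0.1],[0,0,0,0,0.1],[0,0,0,0,0.1],[0,0,0,0,0.1]]]' 12; python3 go.py 0.632 -0.1083 0.1134
cat > arc.py <<'E'
import sys
from h import *
# nominal arc rows (tool cm) from the measured pose: arc.py step n
A=np.array([.570,-.1135]); st,n=float(sys.argv[1]),int(sys.argv[2])
o=robot.get_obs(); R=Ro.from_quat(o["tool_rot"]).as_matrix(); p=o["position"]
g=p-.008*R[:,0]; v=g[:2]-A; th=np.arctan2(v[1],v[0]); r=np.linalg.norm(v)
print("t",round(o["time"],2),"g",g.round(4),"handle ang",round(th,3),"to go (mod 2pi)",round((th+1.411)%(2*np.pi),3),"r",round(r,4),"F",o["ft_force"].round(1),"w",round(o["grip_width"],4),"down",R[:,0].round(3))
for i in range(n):
    q=np.array([*(A+.062*np.array([np.cos(th-st),np.sin(th-st)])),g[2]-.006*st/6.283])
    print((R.T@(q-g)*100).round(2).tolist(),end=" "); g=q; th-=st
E
python3 arc.py .2 8
```

```text
time: 3.87
position: [0.6366, -0.111, 0.1201]
tool_rot: [0.715, -0.01, -0.699, -0.009]
ft_force: [0.7, -0.6, -0.3]
grip_width: 0.0551
t 3.87 p [ 0.6366 -0.111   0.1201] yawY -1.598 F [ 0.7 -0.6 -0.3] w 0.0551 down [ 0.022 -0.002 -1.   ]
shift cm [ 0.66 -0.26  0.48]
t 3.87 g [ 0.6364 -0.111   0.1281] handle ang 0.037 to go (mod 2pi) 1.448 r 0.0665 F [ 0.7 -0.6 -0.3] w 0.0551 down [ 0.022 -0.002 -1.   ]
[0.01, 1.27, 0.49] [0.01, 1.2, 0.29] [0.01, 1.12, 0.52] [0.0, 1.0, 0.74] [-0.0, 0.83, 0.92] [-0.0, 0.63, 1.06] [-0.01, 0.41, 1.17] [-0.01, 0.17, 1.23]
```

```bash
python3 -m inch '[[[0.3,-0.1,0.2,0,0.1],[0.3,0,0.2,0,0.1],[0.06,0,0.03,0,0.1],[0.06,0,0.03,0,0.1],[0.06,0,0.03,0,0.1],[0.06,0,0.03,0,0.1],[0.06,0,0.03,0,0.1]]]' 12; python3 arc.py .2 8
```

```text
time: 4.45
position: [0.632, -0.1096, 0.1112]
tool_rot: [0.716, -0.01, -0.698, -0.009]
ft_force: [-0.1, 0.7, 3.2]
grip_width: 0.0211
t 4.45 g [ 0.6318 -0.1096  0.1192] handle ang 0.063 to go (mod 2pi) 1.474 r 0.0619 F [-0.1  0.7  3.2] w 0.0211 down [ 0.025 -0.001 -1.   ]
[0.02, 1.24, -0.0] [0.01, 1.21, 0.26] [0.01, 1.14, 0.49] [0.0, 1.02, 0.71] [-0.0, 0.85, 0.9] [-0.01, 0.66, 1.05] [-0.01, 0.44, 1.16] [-0.01, 0.2, 1.22]
```

```bash
python3 -m inch '[[[0.02,1.24,0,0,0.1],[0.02,1.21,0.26,0,0.1],[0.02,1.14,0.49,0,0.1],[0.02,1.02,0.71,0,0.1]]]' 12; python3 arc.py .25 8
```

```text
time: 4.78
position: [0.6164, -0.1549, 0.1105]
tool_rot: [0.716, -0.008, -0.698, -0.009]
ft_force: [-0.7, 2.5, 2.6]
grip_width: 0.0215
t 4.78 g [ 0.6162 -0.1549  0.1185] handle ang -0.731 to go (mod 2pi) 0.68 r 0.062 F [-0.7  2.5  2.6] w 0.0215 down [ 0.026  0.002 -1.   ]
[-0.01, 1.04, 1.14] [-0.01, 0.73, 1.36] [-0.02, 0.37, 1.5] [-0.02, -0.02, 1.55] [-0.01, -0.4, 1.49] [-0.01, -0.76, 1.35] [-0.0, -1.07, 1.12] [0.01, -1.31, 0.82]
```

```bash
python3 -m inch '[[[0.01,1.04,1.14,0,0.1],[0.01,0.73,1.36,0,0.1],[0.01,0.37,1.5,0,0.1],[0.01,-0.02,1.55,0,0.1],[0.01,-0.4,1.49,0,0.1],[0.01,-0.76,1.35,0,0.1]]]' 12; python3 arc.py .25 8
```

```text
time: 5.28
position: [0.5293, -0.1627, 0.1082]
tool_rot: [0.719, -0.008, -0.695, -0.022]
ft_force: [10.4, 8.3, -2.2]
grip_width: 0.0214
t 5.28 g [ 0.529  -0.1628  0.1162] handle ang -2.264 to go (mod 2pi) 5.43 r 0.0641 F [10.4  8.3 -2.2] w 0.0214 down [ 0.035  0.019 -0.999]
[0.02, -1.25, 0.97] [0.02, -1.32, 0.8] [0.04, -1.48, 0.45] [0.05, -1.54, 0.07] [0.06, -1.51, -0.31] [0.07, -1.39, -0.68] [0.08, -1.18, -1.0] [0.08, -0.89, -1.26]
```

```bash
python3 -m inch '[[[0.02,-1.25,0.97,0,0.1],[0.02,-1.32,0.8,0,0.1],[0.03,-1.48,0.45,0,0.1],[0.04,-1.54,0.07,0,0.1],[0.05,-1.51,-0.31,0,0.1],[0.06,-1.39,-0.68,0,0.1]]]' 12; python3 arc.py .25 8
```

```text
time: 5.78
position: [0.5139, -0.0854, 0.1079]
tool_rot: [0.719, -0.015, -0.694, -0.02]
ft_force: [-2.5, -1.6, 3.8]
grip_width: 0.0211
t 5.78 g [ 0.5137 -0.0855  0.1159] handle ang 2.68 to go (mod 2pi) 4.091 r 0.0629 F [-2.5 -1.6  3.8] w 0.0211 down [ 0.036  0.006 -0.999]
[0.07, -1.29, -0.87] [0.07, -1.09, -1.09] [0.08, -0.79, -1.33] [0.08, -0.43, -1.48] [0.08, -0.05, -1.54] [0.07, 0.33, -1.51] [0.07, 0.7, -1.38] [0.06, 1.02, -1.16]
```

```bash
python3 -m inch '[[[0.06,-1.29,-0.87,0,0.1],[0.06,-1.09,-1.09,0,0.1],[0.06,-0.79,-1.33,0,0.1],[0.06,-0.43,-1.48,0,0.1],[0.06,-0.05,-1.54,0,0.1],[0.06,0.33,-1.51,0,0.1]]]' 12; python3 arc.py .25 8
```

```text
time: 6.28
position: [0.5846, -0.0533, 0.1068]
tool_rot: [0.712, -0.014, -0.701, -0.019]
ft_force: [-1.2, 5.0, 7.1]
grip_width: 0.0212
t 6.28 g [ 0.5844 -0.0533  0.1148] handle ang 1.335 to go (mod 2pi) 2.746 r 0.0619 F [-1.2  5.   7.1] w 0.0212 down [ 0.016  0.007 -1.   ]
[0.04, 0.47, -1.47] [0.04, 0.83, -1.31] [0.03, 1.12, -1.06] [0.03, 1.35, -0.75] [0.02, 1.5, -0.39] [0.01, 1.55, -0.01] [0.01, 1.5, 0.37] [0.0, 1.36, 0.73]
```

```bash
python3 -m inch '[[[0.04,0.47,-1.47,0,0.1],[0.04,0.83,-1.31,0,0.1],[0.03,1.12,-1.06,0,0.1],[0.03,1.35,-0.75,0,0.1],[0.02,1.5,-0.39,0,0.1],[0.01,1.55,-0.01,0,0.1]]]' 12; python3 arc.py .2 8
```

```text
time: 6.78
position: [0.6308, -0.123, 0.1052]
tool_rot: [0.71, -0.011, -0.704, -0.019]
ft_force: [-0.1, 4.2, 1.2]
grip_width: 0.0214
t 6.78 g [ 0.6307 -0.1231  0.1132] handle ang -0.157 to go (mod 2pi) 1.254 r 0.0615 F [-0.1  4.2  1.2] w 0.0214 down [ 0.009  0.011 -1.   ]
[0.0, 1.22, 0.21] [0.0, 1.13, 0.5] [0.0, 1.01, 0.71] [0.0, 0.85, 0.9] [0.0, 0.65, 1.05] [0.0, 0.43, 1.16] [0.01, 0.19, 1.22] [0.01, -0.05, 1.24]
```

```bash
python3 -m inch '[[[0,1.22,0.21,0,0.1],[0,1.13,0.5,0,0.1],[0,1.01,0.71,0,0.1],[0,0.85,0.9,0,0.1],[0,0.65,1.05,0,0.1]]]' 12; python3 arc.py .1 4
```

```text
time: 7.2
position: [0.5877, -0.1737, 0.1031]
tool_rot: [-0.707, 0.01, 0.707, 0.024]
ft_force: [-0.2, 6.9, 3.5]
grip_width: 0.0208
t 7.2 g [ 0.5877 -0.1738  0.1111] handle ang -1.285 to go (mod 2pi) 0.126 r 0.0629 F [-0.2  6.9  3.5] w 0.0208 down [ 0.    0.02 -1.  ]
[0.01, 0.09, 0.62] [0.01, 0.11, 0.61] [0.01, 0.05, 0.62] [0.01, -0.01, 0.62]
```

```bash
python3 -m inch '[[[0,0.05,0.4,0,0.1],[0,0,0.35,0,0.1],[0,0,0,0,0.1]]]' 12; python3 arc.py .1 2;  python3 -m inch '[[[0,0,0.3,0,0.1],[0,0,0,0,0.1]]]' 12; python3 arc.py .1 1
python3 - <<'E'
from h import *
t=camera("top")[:,:,::-1]; s=camera("scene")[:,:,::-1]
c=np.zeros((420,800,3),np.uint8)
c[:400,:400]=cv2.resize(t[110:210,310:410],None,fx=4,fy=4); c[:400,400:]=cv2.resize(s[150:250,150:250],None,fx=4,fy=4)
cv2.imwrite("pics/b.png",c)
E
```

```text
time: 7.45
position: [0.5753, -0.1755, 0.1036]
tool_rot: [-0.706, 0.011, 0.707, 0.026]
ft_force: [-0.1, 4.1, 1.1]
grip_width: 0.0213
t 7.45 g [ 0.5753 -0.1757  0.1116] handle ang -1.486 to go (mod 2pi) 6.208 r 0.0624 F [-0.1  4.1  1.1] w 0.0213 down [-0.001  0.021 -1.   ]
[0.01, 0.02, 0.62] [0.01, -0.01, 0.62] time: 7.62
position: [0.5734, -0.1755, 0.1038]
tool_rot: [0.708, -0.011, -0.705, -0.026]
ft_force: [2.7, 3.9, -1.1]
grip_width: 0.0217
t 7.62 g [ 0.5734 -0.1757  0.1118] handle ang -1.517 to go (mod 2pi) 6.177 r 0.0623 F [ 2.7  3.9 -1.1] w 0.0217 down [ 0.004  0.021 -1.   ]
[0.01, 0.01, 0.62]
```

View pics/b.png

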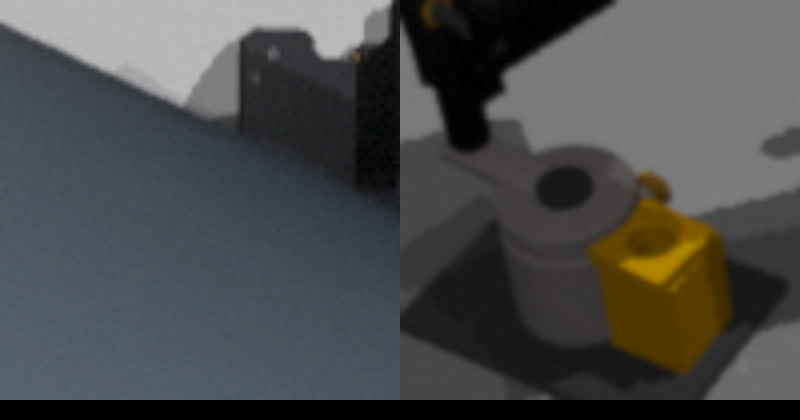

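The lug now sits over the block, and the handle is near the stop. One more gentle push will confirm where the stop is.

```bash
python3 -m inch '[[[0,-0.02,0.5,0,0.1]]]' 12; python3 arc.py .1 1; python3 -m inch '[[[0,0,0,0,0.1],[0,0,0,0,0.1]]]' 12;python3 arc.py .1 1
```

```text
time: 7.8
position: [0.5713, -0.1755, 0.1039]
tool_rot: [0.71, -0.012, -0.704, -0.025]
ft_force: [10.0, 4.7, -1.1]
grip_width: 0.0216
t 7.8 g [ 0.5713 -0.1756  0.1119] handle ang -1.55 to go (mod 2pi) 6.144 r 0.0622 F [10.   4.7 -1.1] w 0.0216 down [ 0.009  0.019 -1.   ]
[0.0, -0.0, 0.62] time: 7.97
position: [0.5738, -0.1753, 0.1039]
tool_rot: [0.712, -0.012, -0.702, -0.025]
ft_force: [0.3, 2.3, 0.5]
grip_width: 0.0218
t 7.97 g [ 0.5737 -0.1755  0.1119] handle ang -1.511 to go (mod 2pi) 6.183 r 0.0621 F [0.3 2.3 0.5] w 0.0218 down [ 0.015  0.018 -1.   ]
[0.0, 0.03, 0.62]
```

The stop is at handle angle about -1.515, so home is about 5 mm back from there. I'll back off, then open and lift.

```bash
python3 -m inch '[[[0,0,-0.25,0,0.1],[0,0,-0.2,0,0.1],[0,0,0,0,0.1]]]' 12; python3 arc.py .1 1
```

```text
time: 8.22
position: [0.5759, -0.1754, 0.1035]
tool_rot: [0.71, -0.011, -0.704, -0.024]
ft_force: [0.2, 3.5, 2.9]
grip_width: 0.0213
t 8.22 g [ 0.5759 -0.1755  0.1115] handle ang -1.477 to go (mod 2pi) 6.217 r 0.0623 F [0.2 3.5 2.9] w 0.0213 down [ 0.008  0.018 -1.   ]
[0.0, 0.03, 0.62]
```

```bash
python3 -m inch '[[[0,0,-0.25,0,0.1],[0,0,-0.05,0,0.1],[0,0,0,0,0.1]]]' 12; python3 arc.py .1 1
```

```text
time: 8.47
position: [0.5776, -0.1752, 0.1035]
tool_rot: [0.708, -0.01, -0.705, -0.024]
ft_force: [-0.8, 2.2, 3.7]
grip_width: 0.0215
t 8.47 g [ 0.5776 -0.1753  0.1115] handle ang -1.449 to go (mod 2pi) 6.245 r 0.0623 F [-0.8  2.2  3.7] w 0.0215 down [ 0.004  0.019 -1.   ]
[0.01, 0.05, 0.62]
```

```bash
python3 -m inch '[[[0,0,0,0,0.6],[0,0,0,0,0.6],[0,0,0,0,0.6],[0,0,0,0,0.6],[-1.5,0,0,0,0.6],[-2.5,0,0,0,0.6],[-3,0,0,0,0.6],[-3,0,0,0,0.6]]]' 12; python3 go.py 0.5194 0.2415 0.2
```

```text
time: 9.13
position: [0.5732, -0.1785, 0.197]
tool_rot: [-0.703, 0.01, 0.71, 0.025]
ft_force: [0.8, -0.5, 0.0]
grip_width: 0.0518
t 9.13 p [ 0.5732 -0.1785  0.197 ] yawY -1.62 F [ 0.8 -0.5  0. ] w 0.0518 down [-0.01   0.021 -1.   ]
shift cm [  0.63 -41.69   7.43]
```

```bash
python3 -m inch '[[[0,-3.8,0.6,0,0.6],[0,-3.8,0.6,0,0.6],[0,-3.8,0.6,0,0.6],[0,-3.8,0.6,0,0.6],[0,-3.8,0.6,0,0.6],[0,-3.8,0.6,0,0.6],[0,-3.8,0.6,0,0.6],[0,-3.8,0.6,0,0.6]]]'; python3 go.py 0.5194 0.2415 0.2
```

```text
time: 9.8
position: [0.5521, 0.1222, 0.2088]
tool_rot: [0.714, -0.023, -0.7, -0.025]
ft_force: [0.0, -0.3, -1.5]
grip_width: 0.0519
t 9.8 p [0.5521 0.1222 0.2088] yawY -1.638 F [ 0.  -0.3 -1.5] w 0.0519 down [ 0.02   0.003 -1.   ]
shift cm [  0.85 -11.68   4.08]
```

Run:
```python
from h import *
t=camera("top")[:,:,::-1]; s=camera("scene")[:,:,::-1]
c=np.zeros((420,800,3),np.uint8)
c[:400,:400]=cv2.resize(t[110:210,310:410],None,fx=4,fy=4); c[:400,400:]=cv2.resize(s[150:250,150:250],None,fx=4,fy=4)
cv2.imwrite("pics/c.png",c)
```

```text
(no output)
```

View pics/c.png

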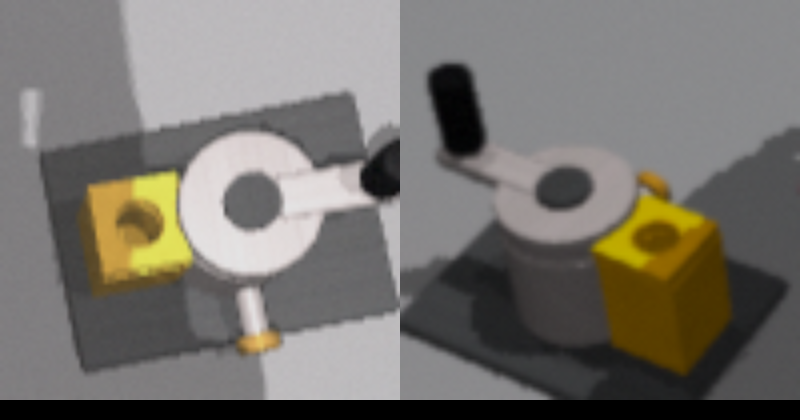

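The lid is home: the lug covers the block with its hole at top (344.8,165) and looks lined up. On to the red pin.

```bash
python3 -m inch '[[[0.2,-3,1,0,0.6],[0.2,-3,1,0,0.6],[0.2,-3,1,0,0.6],[0,-1.2,0.5,0,0.6],[0,0,0,0,0.6]]]'; python3 go.py 0.5194 0.2415 0.15; python3 -c "
from h import *
print(onz('top',(344.75,165),.078),onz('scene',(150+(657-400)/4,150+236/4),.078))"
```

```text
time: 10.32
position: [0.5246, 0.2311, 0.2019]
tool_rot: [0.715, -0.021, -0.698, -0.022]
ft_force: [0.0, 0.0, 0.4]
grip_width: 0.0524
t 10.32 p [0.5246 0.2311 0.2019] yawY -1.631 F [0.  0.  0.4] w 0.0524 down [ 0.024  0.001 -1.   ]
shift cm [ 5.18 -1.    0.71]
[ 0.56452206 -0.060408    0.078     ] [ 0.56409897 -0.05779642  0.078     ]
```

```bash
python3 -m inch '[[[2,-0.8,0.6,0,0.6],[2,-0.2,0.1,0,0.6],[1.8,0,0.05,0,0.6],[0,0,0,0,0.6],[0,0,0,0,0.6]]]'; python3 go.py 0.5194 0.2415 0.08
```

```text
time: 10.73
position: [0.5245, 0.2368, 0.1434]
tool_rot: [0.718, -0.022, -0.695, -0.021]
ft_force: [0.2, -0.4, -0.0]
grip_width: 0.0524
t 10.73 p [0.5245 0.2368 0.1434] yawY -1.631 F [ 0.2 -0.4 -0. ] w 0.0524 down [ 0.033 -0.002 -0.999]
shift cm [ 6.32 -0.44  0.74]
```

```bash
python3 -m inch '[[[0.8,-0.4,0.5,0,0.6],[0.8,-0.1,0.1,0,0.6],[0,0,0,0,0.6]]]'; python3 go.py 0.5194 0.2415 0.08
```

```text
time: 10.98
position: [0.5218, 0.2401, 0.1281]
tool_rot: [0.72, -0.023, -0.694, -0.022]
ft_force: [-0.0, 0.2, -1.1]
grip_width: 0.0523
t 10.98 p [0.5218 0.2401 0.1281] yawY -1.635 F [-0.   0.2 -1.1] w 0.0523 down [ 0.037 -0.002 -0.999]
shift cm [ 4.79 -0.12  0.43]
```

```bash
python3 -m inch '[[[1.5,-0.1,0.25,0,0.6],[1.5,0,0.1,0,0.6],[1.3,0,0.1,0,0.6],[0.1,0,0,0,0.6]]]'; python3 go.py 0.5194 0.2415 0.08
```

```text
time: 11.32
position: [0.5223, 0.2416, 0.0856]
tool_rot: [0.722, -0.022, -0.691, -0.023]
ft_force: [-0.7, -0.4, 0.2]
grip_width: 0.0519
t 11.32 p [0.5223 0.2416 0.0856] yawY -1.635 F [-0.7 -0.4  0.2] w 0.0519 down [ 0.045 -0.    -0.999]
shift cm [0.54 0.03 0.31]
```

```bash
python3 -m inch '[[[0.5,0,0.3,0,0.1],[0.06,0,0.03,0,0.1],[0.06,0,0.03,0,0.1],[0.06,0,0.03,0,0.1],[0.06,0,0.03,0,0.1],[0.06,0,0.03,0,0.1],[0.06,0,0.03,0,0.1]]]' 30; python3 go.py 0.5194 0.2415 0.08
```

```text
time: 11.9
position: [0.5204, 0.2424, 0.0799]
tool_rot: [0.725, -0.021, -0.688, -0.023]
ft_force: [-0.8, -1.2, 3.7]
grip_width: 0.0203
t 11.9 p [0.5204 0.2424 0.0799] yawY -1.634 F [-0.8 -1.2  3.7] w 0.0203 down [ 0.052  0.001 -0.999]
shift cm [-0.01  0.1   0.09]
```

```bash
cat > tip.py <<'E'
import sys,json
from h import *
o=robot.get_obs(); R=Ro.from_quat(o["tool_rot"]).as_matrix(); p=o["position"]
if sys.argv[1]=="save":
    tip=np.array([.5194,.2415,.010]); json.dump([(R.T@(tip-p)).tolist(),R.T[:,2].tolist()],open("tip.json","w"))
    print("up in tool",R.T[:,2].round(3))
else:
    a,b=map(np.array,json.load(open("tip.json"))); tip=p+R@a
    print("t",round(o["time"],2),"TCP",p.round(4),"tip",tip.round(4),"axis",(R@b).round(3),"F",o["ft_force"].round(1),"w",round(o["grip_width"],4))
    print("shift cm",(R.T@(np.array(sys.argv[1:4],float)-tip)*100).round(2))
E
python3 tip.py save
python3 -m inch '[[[-1,0,0.05,0,0.1],[-1.5,0,0.08,0,0.1],[-2,0,0.1,0,0.1],[-3,0,0.15,0,0.1],[-3,0,0.15,0,0.1],[-2,0,0.1,0,0.1]]]' 30; python3 tip.py 0.563 -0.0595 0.13
```

```text
up in tool [-0.999 -0.004 -0.052]
time: 12.4
position: [0.5032, 0.2416, 0.206]
tool_rot: [0.72, -0.023, -0.693, -0.022]
ft_force: [1.0, -0.8, -0.6]
grip_width: 0.0205
t 12.4 TCP [0.5032 0.2416 0.206 ] tip [0.5013 0.2405 0.1361] axis [0.013 0.003 1.   ] F [ 1.  -0.8 -0.6] w 0.0205
shift cm [ 0.91 29.54 -8.05]
```

```bash
python3 -m inch '[[[0,3.4,-0.9,0,0.1],[0,3.4,-0.9,0,0.1],[0,3.4,-0.9,0,0.1],[0,3.4,-0.9,0,0.1],[0,3.4,-0.9,0,0.1],[0,3.2,-0.8,0,0.1],[0,3.2,-0.8,0,0.1]]]' 30; python3 tip.py 0.563 -0.0595 0.12
```

```text
time: 12.98
position: [0.5532, 0.005, 0.2214]
tool_rot: [0.728, -0.015, -0.686, -0.019]
ft_force: [0.2, 0.3, -1.4]
grip_width: 0.0201
t 12.98 TCP [0.5532 0.005  0.2214] tip [0.5527 0.0042 0.1514] axis [-0.008 -0.003  1.   ] F [ 0.2  0.3 -1.4] w 0.0201
shift cm [ 3.16  6.34 -1.15]
```

```bash
python3 -m inch '[[[0.9,2.2,-0.5,0,0.1],[0.9,2,-0.4,0,0.1],[0.9,1.2,-0.2,0,0.1],[0.1,0,0,0,0.1]]]' 30; python3 tip.py 0.563 -0.0595 0.1;  python3 - <<'E'
from h import *
t=camera("top")[:,:,::-1]; s=camera("scene")[:,:,::-1]
c=np.zeros((420,800,3),np.uint8)
c[:400,:400]=cv2.resize(t[110:210,310:410],None,fx=4,fy=4); c[:400,400:]=cv2.resize(s[150:250,160:260],None,fx=4,fy=4)
cv2.imwrite("pics/d.png",c)
E
```

```text
time: 13.32
position: [0.5659, -0.0596, 0.1966]
tool_rot: [0.73, -0.019, -0.683, -0.021]
ft_force: [0.0, 0.7, -1.1]
grip_width: 0.0204
t 13.32 TCP [ 0.5659 -0.0596  0.1966] tip [ 0.5659 -0.0606  0.1266] axis [-0.015  0.001  1.   ] F [ 0.   0.7 -1.1] w 0.0204
shift cm [ 2.64 -0.09  0.47]
```

View pics/d.png

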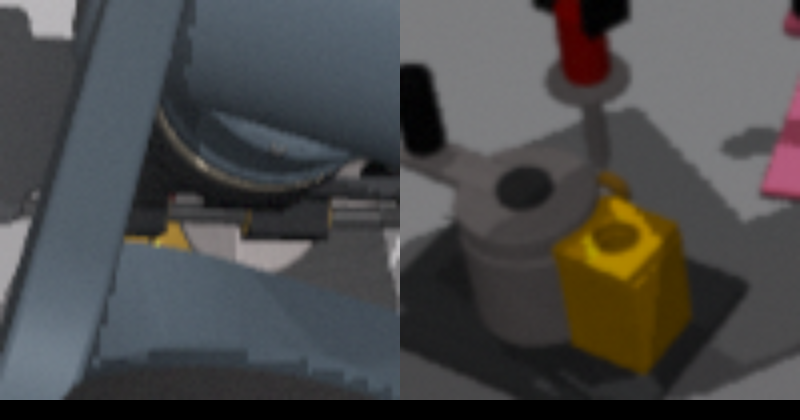

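The red pin hangs in the jaws above the lug hole, with its tip at scene (209.5,190.5) and the hole at (213.8,209.2). I'll compare that with the predicted pixels.

```bash
python3 -c "
from h import *
print(proj('scene',[.5659,-.0606,.1266]),proj('scene',[.563,-.0595,.078]),onz('scene',(209.5,190.5),.1266),onz('scene',(213.75,209.25),.078), proj('scene',[.5659,-.0606,.1766]),[160+(588-400)/4,150+80/4])"; python3 tip.py 0.563 -0.0595 0.085
```

```text
[209.59442467 190.26923946] [213.99974486 208.31680097] [ 0.5664737  -0.06029332  0.1266    ] [ 0.56518832 -0.0580981   0.078     ] [206.28177268 169.42451273] [207.0, 170.0]
t 13.42 TCP [ 0.5658 -0.0572  0.1974] tip [ 0.5659 -0.0581  0.1274] axis [-0.016 -0.     1.   ] F [-0.2  0.2 -0.4] w 0.0203
shift cm [4.21 0.18 0.57]
```

```bash
python3 -m inch '[[[1.3,0.1,0.25,0,0.1],[1.3,0.05,0.2,0,0.1],[0.9,0,0.05,0,0.1],[0.05,0,0,0,0.1]]]' 30; python3 tip.py 0.5635 -0.0595 0.085
```

```text
time: 13.75
position: [0.5632, -0.0523, 0.1631]
tool_rot: [0.731, -0.015, -0.682, -0.019]
ft_force: [-1.9, -0.8, -0.7]
grip_width: 0.0201
t 13.75 TCP [ 0.5632 -0.0523  0.1631] tip [ 0.5635 -0.0531  0.0932] axis [-0.019 -0.002  1.   ] F [-1.9 -0.8 -0.7] w 0.0201
shift cm [0.81 0.65 0.03]
```

Drifted 6 mm in y, so I'll correct that before going in.

```bash
python3 -m inch '[[[0.1,0.6,0.03,0,0.1],[0.1,0.05,0,0,0.1]]]' 30; python3 tip.py 0.5635 -0.0595 0.065
```

```text
time: 13.92
position: [0.5627, -0.0566, 0.1615]
tool_rot: [0.731, -0.014, -0.682, -0.018]
ft_force: [-0.3, -0.3, -0.3]
grip_width: 0.02
t 13.92 TCP [ 0.5627 -0.0566  0.1615] tip [ 0.563  -0.0574  0.0916] axis [-0.019 -0.002  1.   ] F [-0.3 -0.3 -0.3] w 0.02
shift cm [2.65 0.23 0.12]
```

```bash
python3 -m inch '[[[0.9,0.25,0.08,0,0.1],[0.9,0.1,0.05,0,0.1],[0.6,0.05,0.02,0,0.1]]]' 30; python3 tip.py 0.5635 -0.0595 0.04
```

```text
time: 14.17
position: [0.5649, -0.0608, 0.1385]
tool_rot: [0.734, -0.014, -0.679, -0.017]
ft_force: [-0.7, 1.1, -1.1]
grip_width: 0.0199
t 14.17 TCP [ 0.5649 -0.0608  0.1385] tip [ 0.5657 -0.0617  0.0686] axis [-0.025 -0.001  1.   ] F [-0.7  1.1 -1.1] w 0.0199
shift cm [ 2.83 -0.19  0.44]
```

Tip is in the lug hole with little contact force; continue down.

```bash
python3 -m inch '[[[0.9,-0.15,0.3,0,0.1],[0.9,-0.05,0.1,0,0.1],[0.8,0,0.05,0,0.1]]]' 30; python3 tip.py 0.5635 -0.0595 0.028
```

```text
time: 14.42
position: [0.5632, -0.0593, 0.1102]
tool_rot: [0.734, -0.015, -0.679, -0.017]
ft_force: [-0.2, -0.2, -1.3]
grip_width: 0.0205
t 14.42 TCP [ 0.5632 -0.0593  0.1102] tip [ 0.564  -0.0602  0.0403] axis [-0.026 -0.     1.   ] F [-0.2 -0.2 -1.3] w 0.0205
shift cm [ 1.22 -0.06  0.15]
```

```bash
python3 -m inch '[[[0.7,-0.05,0.1,0,0.1],[0.35,0,0.03,0,0.1],[0.1,0,0,0,0.1]]]' 30; python3 tip.py 0.5635 -0.0595 0.028
```

```text
time: 14.67
position: [0.5631, -0.0583, 0.0964]
tool_rot: [0.734, -0.014, -0.679, -0.018]
ft_force: [-1.9, 3.9, 15.5]
grip_width: 0.02
t 14.67 TCP [ 0.5631 -0.0583  0.0964] tip [ 0.5639 -0.0591  0.0265] axis [-0.026 -0.002  1.   ] F [-1.9  3.9 15.5] w 0.02
shift cm [-0.15  0.04  0.02]
```

Collar is on the lug (15 N upward). Release and retreat straight up.

```bash
python3 -m inch '[[[0,0,0,0,0.1],[0,0,0,0,0.6],[0,0,0,0,0.6],[0,0,0,0,0.6],[0,0,0,0,0.6],[0,0,0,0,0.6]]]' 30; python3 go.py; python3 -m inch '[[[-1,0,0,0,0.6],[-2,0,-0.1,0,0.6],[-3,0,-0.2,0,0.6],[-3,0,-0.2,0,0.6],[-3,-1,-0.2,0,0.6]]]'; python3 go.py 0.45 0.1 0.25
```

```text
time: 15.17
position: [0.5653, -0.0587, 0.0982]
tool_rot: [0.735, -0.015, -0.677, -0.018]
ft_force: [0.2, 0.6, -0.4]
grip_width: 0.0457
t 15.17 p [ 0.5653 -0.0587  0.0982] yawY -1.617 F [ 0.2  0.6 -0.4] w 0.0457 down [ 0.082  0.003 -0.997]
time: 15.58
position: [0.5575, -0.0492, 0.2166]
tool_rot: [0.729, -0.014, -0.684, -0.02]
ft_force: [0.8, 1.1, 0.4]
grip_width: 0.0519
t 15.58 p [ 0.5575 -0.0492  0.2166] yawY -1.619 F [0.8 1.1 0.4] w 0.0519 down [ 0.064  0.008 -0.998]
shift cm [ -3.91 -14.42  11.23]
```

Move aside so the top camera can see.

```bash
python3 -m inch '[[[-0.5,-3.8,0.6,0,0.6],[-0.5,-3.8,0.6,0,0.6],[-0.5,-3.8,0.6,0,0.6],[-0.5,-3.8,0.6,0,0.6],[0,-3,0.6,0,0.6],[0,-2,0.3,0,0.6],[0,0,0,0,0.6]]]'; python3 go.py
python3 - <<'E'
from h import *
t=camera("top")[:,:,::-1]; s=camera("scene")[:,:,::-1]
c=np.zeros((420,800,3),np.uint8)
c[:400,:400]=cv2.resize(t[110:210,310:410],None,fx=4,fy=4); c[:400,400:]=cv2.resize(s[150:250,150:250],None,fx=4,fy=4)
cv2.imwrite("pics/e.png",c)
E
```

```text
time: 16.17
position: [0.5396, 0.1599, 0.2524]
tool_rot: [0.739, -0.017, -0.673, -0.022]
ft_force: [0.4, -0.4, 0.4]
grip_width: 0.0523
t 16.17 p [0.5396 0.1599 0.2524] yawY -1.625 F [ 0.4 -0.4  0.4] w 0.0523 down [ 0.092  0.004 -0.996]
```

View pics/e.png

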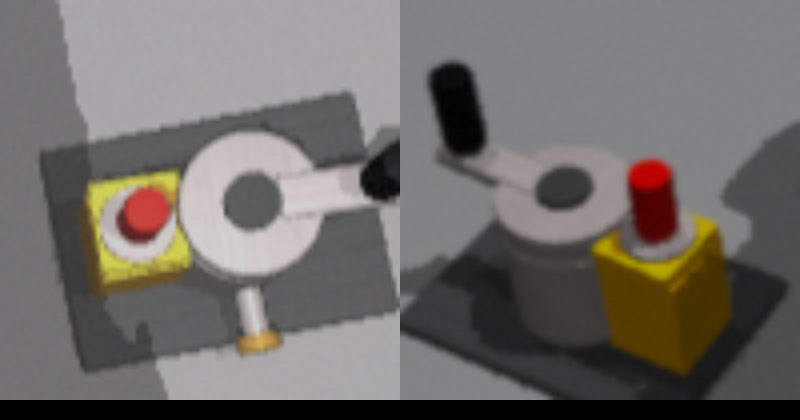

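Both views show the red pin upright with its collar flat on the lug (knob top at scene (212.8,193), top (346.8,162.5)). I'll do a last height check, then hand in.

```bash
python3 -c "
from h import *
print(tri((212.75,193),(346.75,162.5)))
o=robot.get_obs();print(o['joint_velocities'].round(3),o['ft_force'].round(1)); print(robot.hand_in())"
```

```text
(array([ 0.56170152, -0.05893577,  0.11769427]), np.float64(0.0015301054854967044))
[-0.041  0.012  0.005 -0.011 -0.007 -0.003] [-0.6 -0.6  0.1]
the job is handed in; nothing more can be done
None
```

The vessel is closed, the red pin is seated through both holes, and I handed the job in at about 16.3 s of the 58 s allowed; no verdict was reported.

- **Lid:** I turned it clockwise about 1.24 turns by the crank handle. I felt the stop (10 N) and backed off about 4 mm at the handle. By the stop it stands at about +0.015 rad. From the image I put the lug hole about 2.5 mm from the block hole, which would be about +0.045 rad. The two figures disagree slightly, but the pin has about 6 mm of play on each side.
- **Pin:** I took the red pin from the stand and lowered it until the collar met the lug, shown by a 15 N upward force and a computed tip height of 26.5 mm against the 28 mm expected. Then I let go.
- **Last checks:** Both camera views show the pin upright with its collar flat on the lug. The knob top measured 117.7 mm high against 120 mm expected, which is near the 2 mm calibration accuracy. The gripper was more than 0.2 m away, touching nothing.
- **Faults along the way:** The hand drifted a few millimetres and tilted up to 0.09 rad over the run. While lifting the pin I put a sign wrong, which moved it about 17 mm sideways; the force read afterwards was about 1 N.

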